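# Release a test tile from its quick coupling and park it

### The job

The amber test tile is plugged by its steel nipple into the sprung-sleeve quick coupling on the ceramic easel: gently press the sleeve down by its thumb wing until you feel it come up against its stop, so the nipple pops up, let go, then draw the tile straight out so the sleeve snaps forward again. Lower the nipple gently to the bottom of the hole in the wooden rest and leave the tile standing there, without wrenching the tile or the coupling and without disturbing the caliper, bead jar or bowl.

Things in the scene. Friction and masses are not known exactly. Their poses are not given: they have to be found in the camera images.
- easel: White ceramic easel foot, 130 x 120 x 12 mm, fixed, with an upright steel coupling socket in its middle (diameter 31 mm, mouth 68 mm above the shelf) and a low ridge (33 mm high) on its +x side. Origin: on the shelf, on the socket's axis; z up along the axis. The sleeve's wing points to -x. More than 25 N on easel, coupling or wing damages it.
- below_pad (a point): Point on the shelf straight below the middle of the thumb wing's pad (62 mm from the socket's axis). The pad is flat steel, 36 mm (along the easel's x) x 40 mm, 6 mm thick, free below, on rubber (gives 1 mm per 10 N). The wing is clamped tight to the sleeve at a height set by hand and not reported: with the sleeve forward, the pad's top is 38 to 64 mm above the shelf. Press it straight down.
- sleeve (a joint): Travel of the sprung brass sleeve (diameter 40 mm) round the socket: 0 = forward (up, locked), + = pressed down; firm stop at 0.010 m. Spring about 5 N at first, 9 N at the stop. Near the stop the nipple is freed and springs up 6 to 7 mm within 0.3 s. Let go then, the sleeve stays about 0.008 back, dragging on the nipple by a few N; drawn up some 8 mm more, it snaps to 0.
- tile: Amber glazed tile upright in a steel clip on a steel nipple pointing down. Origin: centre of the nipple's lower end; z up. Nipple: diameter 14 mm, tapered end, 0 to 46 mm, groove at 10 to 18 mm; clip 16 x 34 mm, 46 to 58 mm; tile 58 to 112 mm. 0.08 to 0.17 kg. Origin 26.5 mm above the shelf when locked, about 33 when sprung up. 1.5 mm play in the socket; may be turned about z against the easel.
- tile_mid (a point): Middle of the amber tile, 85 mm above the nipple's lower end. The tile is 8 mm thick (along x) and 50 mm wide (along y), its top edge 27 mm above this point: it can be pinched across its thickness from above.
- rest: Fixed wooden block 90 x 75 x 40 mm high with one round blind hole in the middle of its top: 19 mm diameter, rim chamfered 3 mm, 32 mm deep (bottom 8 mm above the shelf). Origin: centre of its underside, below the hole; z up.
- caliper: Bystander: stainless steel caliper lying flat, beam 190 mm long along its y, 10 mm high. Origin: under the middle of the beam.
- tin_box: Bystander: closed hinged tin sample box, stuck down on the shelf, 93 x 123 x 41 mm. Origin: centre of its underside.
- bead_jar: Bystander: green glass bead jar with steel lid, 60 mm diameter, 85 mm high. Origin: centre of its underside.
- thumb_bowl: Bystander: small ceramic bowl, 72 mm diameter, 34 mm high. Origin: centre of its underside.
Mind the look-alikes: they are no part of the job. Of the things that look like the easel, the larger one is meant. Of the things that look like the tile, the smaller one is meant.

How it is judged:
On the way, in this order (a step that is already met when the one before it is completed fails the run):
1. the sleeve has been pressed back and the nipple has popped up out of its lock (z of tile in the frame of easel above 0.0305 m and value of joint sleeve above 0.003 m), for 0.1 s.
2. the nipple is out of the socket and the sleeve has snapped forward (z of tile in the frame of easel above 0.069 m and value of joint sleeve below 0.0015 m), for 0.1 s.
At the end, for the whole second after the job is handed in: The tile stands in the wooden rest, nipple at the bottom of the hole (within 4 mm of it in height, 6 mm of the hole's centre, leaning less than 0.2 rad), released and at rest; the empty coupling's sleeve is forward (within 1.5 mm) (horizontal distance between tile and rest below 0.006 m and z of tile in the frame of rest below 0.012 m and angle between tile's own z axis and vertical below 0.2 rad and linear speed of tile below 0.02 m/s and value of joint sleeve below 0.0015 m); the robot touches nothing.
It fails at once if the robot pushes on the easel, coupling or wing with more than 25 N (contact force between any of the fingers, the arm and easel above 25 N).
It fails at once if the tile is wrenched against the coupling (more than 40 N) (contact force between tile and easel above 40 N).
It fails at once if the tile is rammed into the rest (more than 40 N) (contact force between tile and rest above 40 N).
It fails at once if caliper, bead jar or bowl is shifted by more than 15 mm (distance of any of caliper, bead_jar, thumb_bowl from where it was at the start of the episode above 0.015 m).
It also fails if it takes over 59 s, if anything falls off the work surface, if the arm or the gripper's body presses on something with over 40 N, if the wrist force passes 120 N, or if a joint passes its speed limit or range.

### The arm

A 7-joint arm with a two-finger parallel gripper is mounted at the origin on the work surface. World frame = base frame: x ahead of the robot, y to its left, z up, the work surface at z = 0. Lengths are in m, angles in rad, forces in N, time in s.
With the tool pointing down it reaches from about 0.4 to 0.875 m from the base axis. Payload 19.3 kg.
Tool frame: the origin (TCP) lies at the very end of the fingers, on their centre line; the grasp point (between the pads) lies 19 mm behind it; z points along the fingers, y is the line along which they close (so a half turn about z gives the same grasp; the last joint's range is limited). The gripper opens to 85 mm and grips with 20 to 120 N. Pads are 22 mm wide; open, the fingers measure 114 mm over their backs; the gripper's body (76 mm by 85 mm) begins 54 mm behind the grasp point. The pads swing forward as they close: fully open they stand 13 mm farther back than shut.
Start: joints at [1.253, 0.521, -0.036, 1.599, 0.021, 1.021, -0.113], TCP at [0.153, -0.606, 0.231] pointing down, gripper open.
Joint ranges: [-2.91, 2.91], [-0.3, 2.13], [-1.5, 1.42], [0.17, 2.43], [-1.26, 4.41], [0.16, 1.93], [-2.52, 2.52]. Speed limits (rad/s): [1.89, 1.89, 2.39, 2.39, 3.01, 3.01, 3.01].

### API

Orientations are given as [roll, pitch, yaw] about the fixed x, y, z axes, in that order (R = Rz(yaw) Ry(pitch) Rx(roll)).
In Python, from workcell import bot gives the robot as it stands.
- The arm moves only by the tool jog_arm, never from a script. Its argument "motion" is a list of rows, each a list of 5 numbers: the shift along the tool's x, y, z scaled (see below), then the turn about the tool's z scaled (see below), then the opening, from 0 (shut) to 1 (fully open). A call has 1 to 12 rows; each row shifts and turns the commanded pose from where the row before left it, along the tool's axes as they then stand; what a row does not reach is not made up. The controller multiplies each number of a shift by 30 mm and each number of a turn by 0.08 rad. A row lasts 1/10 s, in which the tool goes at most 50 mm and 8.59 degrees, less where a joint would pass 70% of its speed; a pose out of reach is approached as far as the arm can. A call with a number of a shift or a turn outside -1 to 1 is refused whole. A call with a gripper value outside its range is refused whole. The fingers move at their own pace and stop on an object; "newtons" is the grip in N (left out, the last holds). Time passes only in rows, so rows that do not move let the fingers close. It gives the time, the measured TCP pose, the force, the opening and the grip force at its end, in the units of the state.
- bot.observe(): the state, without advancing time (a new reading comes with each control period).
- bot.grab_frame(name): name is "scene" or "side" or "wrist"; returns a dict with "pixels" (480x640x3 uint8, red, green, blue), "fovy" (degrees; the focal length in pixels is half the picture's height over the tangent of half this angle, whatever the lens; pixels are square), "cx", "cy" (the principal point, pixels), "k1" (the pictures are not rectified: a ray, as slopes to the right and down, at radius r is drawn at 1 + k1 r^2 times it, then the intrinsics apply), "rvec" (rotation vector, rad) and "tvec" (3), from world to camera coordinates, as OpenCV has them; the wrist camera has in their place "mount" (4x4, takes a point from camera to tool coordinates, whose origin is the TCP and whose axes are the flange's). Camera axes: x right, y down, z forward; pixel columns grow to the right and rows downward; lengths in m; the calibration is good to about 2 mm. A picture is of the moment at which its call begins: read the wrist's pose just before it. There is no depth.
- bot.job_done(): hands the job in; it is judged then, once.
The state is a dict: "clock": time; "qpos": joint angles; "qd": joint speeds; "joint_efforts": joint torques, N m; "position": TCP position; "tool_rot": TCP orientation; "force": force on the tool from outside, world axes, zero at the start; "moment": the same for the moment, N m; "grip_width": finger opening in m; "finger_force": force on a finger pad.
Only numpy, scipy, OpenCV 4.12 (cv2) and the standard library are available. Lean on these libraries where they do the work, as an engineer would, in place of code of your own. Each camera call takes 0.05 s, during which the arm holds its last target. There are 200 camera calls.

## Working session

There is one attempt and no reset: what is moved stays moved. The work goes in short steps, Python scripts to look and compute and a tool call to move; the robot and the scene stay as the last step left them, time stands still between calls to the robot, and variables do not carry over. Pictures are saved under pics/ and viewed, at most 10 in all, crops included, and the job is handed in when it is done.

Besides the shell and the picture viewer there is one more tool, called after "Emit:" by a JSON object that holds its "api" and its "payload", one argument or row to a line. jog_arm: Moves the arm, as the interface text tells. Shifts and turns lie within -1 to 1; 1 stands for 30 mm of shift or 0.08 rad of turn. Its arguments: {"type":"object","properties":{"motion":{"type":"array","items":{"type":"array","items":{"type":"number"}}},"newtons":{"type":"number"}},"required":["motion"]}

```bash
mkdir -p pics; ls
cat > h.py <<'E'
import numpy as np, cv2
from workcell import bot
from scipy.spatial.transform import Rotation as R
def snap(name,fn):
    s=bot.observe(); f=bot.grab_frame(name)
    cv2.imwrite(f'pics/{fn}.png',f['pixels'][:,:,::-1])
    d={k:np.array(v) for k,v in f.items()}
    d['pos']=s['position'];d['rot']=s['tool_rot']
    np.savez(f'pics/{fn}.npz',**d); return s
def cam(fn):
    d=np.load(f'pics/{fn}.npz')
    fl=240/np.tan(np.radians(d['fovy'])/2)
    K=np.array([[fl,0,d['cx']],[0,fl,d['cy']],[0,0,1.]])
    if 'rvec' in d: Rc=R.from_rotvec(d['rvec'].ravel()).as_matrix(); t=d['tvec'].ravel()
    else:
        T=np.eye(4);T[:3,:3]=R.from_euler('xyz',d['rot']).as_matrix();T[:3,3]=d['pos']
        M=np.linalg.inv(T@d['mount']);Rc=M[:3,:3];t=M[:3,3]
    return K,Rc,t,np.array([float(d['k1']),0,0,0])
def ray(fn,uv):
    K,Rc,t,D=cam(fn)
    n=cv2.undistortPoints(np.array([[uv]],float),K,D)[0,0]
    return -Rc.T@t, Rc.T@np.array([n[0],n[1],1])
def atz(fn,uv,z):
    c,d=ray(fn,uv); return c+d*(z-c[2])/d[2]
def tri(*obs):
    A=np.zeros((3,3));b=np.zeros(3);rs=[ray(*o) for o in obs]
    for c,d in rs:
        d=d/np.linalg.norm(d);P=np.eye(3)-np.outer(d,d);A+=P;b+=P@c
    x=np.linalg.solve(A,b)
    return x,[np.linalg.norm(np.cross(x-c,d/np.linalg.norm(d))) for c,d in rs]
def proj(fn,X):
    K,Rc,t,D=cam(fn); return cv2.projectPoints(np.array(X,float).reshape(-1,1,3),cv2.Rodrigues(Rc)[0],t,K,D)[0].reshape(-1,2)
E
python3 - <<'E'
from h import *
print(snap('scene','sc0'));snap('side','si0');snap('wrist','wr0')
for n in('sc0','si0','wr0'):
    c,d=ray(n,(320,240));print(n,c,d)
E
```

```text
pics
{'clock': 0.0, 'qpos': array([ 1.25284741,  0.52204075, -0.03633927,  1.59995624,  0.02118659,
        1.02108572, -0.11279878]), 'qd': array([ 0.00022866,  0.00096513, -0.00075289, -0.00256515,  0.00120017,
        0.00043332,  0.00085593]), 'joint_efforts': array([-9.40884238e-04, -9.27139807e+01,  1.97933011e+00, -3.69951832e+01,
        1.78087084e-02,  8.07208009e-03, -4.91092931e-05]), 'position': array([ 0.15316457, -0.6056212 ,  0.23072746]), 'tool_rot': array([-3.14048853e+00,  5.97632215e-05,  2.47742535e-01]), 'force': array([ 0.00529815, -0.95198437,  0.42482253]), 'moment': array([-0.01376229,  0.00069195, -0.03151254]), 'finger_force': 0.0, 'grip_width': 0.08546214208795969}
sc0 [ 1.3276666  -0.14511744  0.87121781] [-0.70321762  0.13023536 -0.69900387]
si0 [0.41857942 0.73537223 0.71842469] [ 0.15316972 -0.76660634 -0.62365527]
wr0 [ 0.21622843 -0.58739758  0.37390315] [-0.2459339  -0.06722366 -0.96697681]
```

View pics/sc0.png

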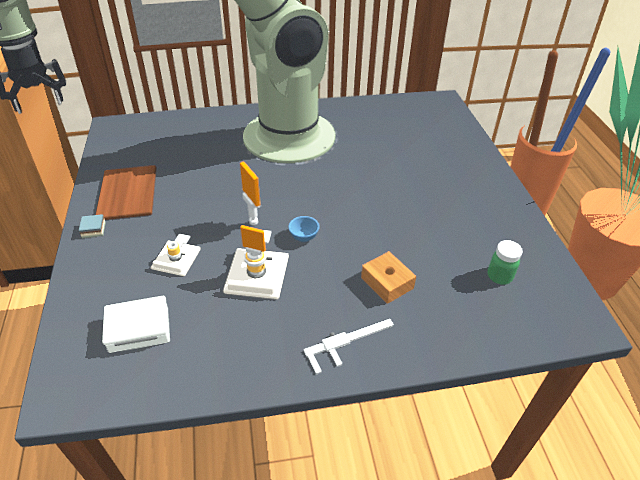

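View pics/si0.png

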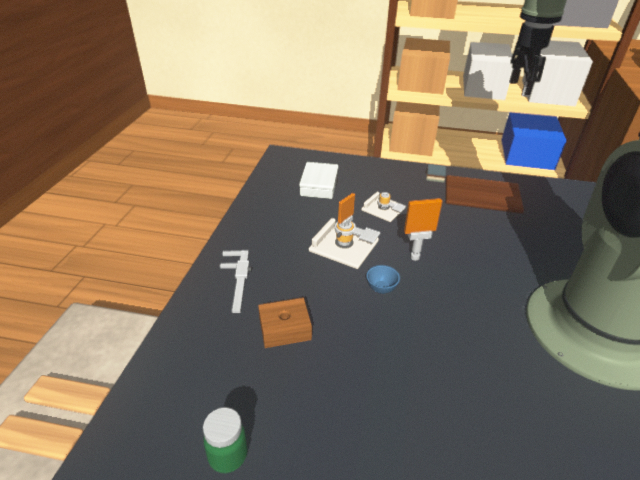

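Scene: easels at (257,270), the larger with the coupling and plugged tile, and at (176,255), a small look-alike. Amber tiles are at (253,238), smaller and plugged in, and at (250,185), larger and free-standing. The larger easel and the smaller plugged tile fit the description. The rest is at (388,276), bowl (304,228), caliper (350,345), jar (505,262). I'll confirm in one enlarged crop.

Run:
```python
import cv2,numpy as np
a=cv2.imread('pics/sc0.png')[215:305,215:300];b=cv2.imread('pics/si0.png')[185:275,305:390]
o=np.hstack([cv2.resize(x,None,fx=4.7,fy=6.6,interpolation=cv2.INTER_CUBIC) for x in(a,b)])
o=np.hstack([cv2.resize(x,(400,424),interpolation=cv2.INTER_CUBIC) for x in(a,b)])
cv2.imwrite('pics/crop0.png',o)
```

```text
(no output)
```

View pics/crop0.png

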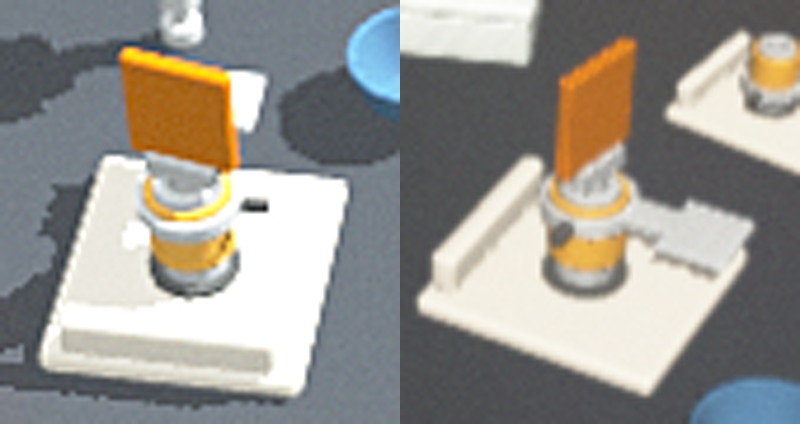

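```bash
cat > fit0.py <<'E'
from h import *
from scipy.optimize import least_squares
s=85/400
S=lambda x,y:('sc0',(215+x*s-.5,215+y*s-.5)); I=lambda x,y:('si0',(305+(x-400)*s-.5,185+y*s-.5))
# easel corners (model, obs); pad height h unknown
E_=[((-65,60,12),S(348,182)),((-65,-60,12),S(105,157)),((65,60,0),S(298,395)),((65,-60,0),S(42,365)),
 ((65,60,0),I(420,303)),((-65,60,0),I(648,395)),((-65,-60,12),I(745,250))]
P_=[((-80,20),I(720,273)),((-80,-20),I(753,235)),((-44,20),I(655,243)),((-44,-20),I(690,200)),((-80,20),S(268,75))]
def w(p,m): c,q=np.cos(p[2]),np.sin(p[2]);m=np.array(m)/1000;return np.array([p[0]+c*m[0]-q*m[1],p[1]+q*m[0]+c*m[1],m[2]])
def res(p):
    r=[]
    for m,(n,uv) in E_: r+=list(proj(n,w(p,m))[0]-uv)
    for m,(n,uv) in P_: r+=list(proj(n,w(p,(*m,p[3]*1000)))[0]-uv)
    return r
p0=atz(*S(195,270),0.02);o=least_squares(res,[p0[0],p0[1],0,.05],loss='soft_l1');print('easel',o.x,np.round(o.fun,1))
# tile top corners
print('tile L',tri(S(123,50),I(632,40)),'R',tri(S(238,95),I(560,78)))
print('rest hole',tri(('sc0',(390,271)),('si0',(285,316))),atz('sc0',(390,271),.04),atz('si0',(285,316),.04))
for n,uv in [('bowl',(304,228)),('jar',(503,275)),('cal',(355,340)),('bigtile',(253,220)),('small',(175,258)),('tin',(137,335))]: print(n,atz('sc0',uv,.01))
for uv in [(389,254),(415,275),(388,290),(362,273)]: print('restcorner',atz('sc0',uv,.04))
E
python3 fit0.py
```

```text
easel [ 0.53512879 -0.13898653 -0.30615475  0.0586894 ] [ 0.1 -1.   0.1 -1.4 -0.2  1.2 -0.9  0.9 -1.2  1.8 -0.1  1.2  1.6 -0.5
  0.3 -0.6  0.7 -1.9 -0.4  0.7 -0.3  0.6  0.1  0.4]
tile L (array([ 0.52270536, -0.16094001,  0.13788269]), [np.float64(0.00014813024925537004), np.float64(0.0001481302492552759)]) R (array([ 0.55238054, -0.11636332,  0.13709961]), [np.float64(0.003991870948268352), np.float64(0.003991870948268407)])
rest hole (array([0.60316687, 0.14173864, 0.0368356 ]), [np.float64(0.001444735330890132), np.float64(0.0014447353308901516)]) [0.60735377 0.14137926 0.04      ] [0.60147666 0.14311865 0.04      ]
bowl [ 0.41515899 -0.01546168  0.01      ]
jar [0.6332693  0.39957884 0.01      ]
cal [0.74833557 0.03613741 0.01      ]
bigtile [ 0.36839296 -0.13312038  0.01      ]
small [ 0.46853516 -0.31705519  0.01      ]
tin [ 0.67105205 -0.38793372  0.01      ]
restcorner [0.55797228 0.15233758 0.04      ]
restcorner [0.62687776 0.19118107 0.04      ]
restcorner [0.65808881 0.12354217 0.04      ]
restcorner [0.60359103 0.08093458 0.04      ]
```

The crop confirms it: the larger easel holds the smaller plugged tile, with the wing pad at (705,235) pointing toward -x. The big loose tile and the small easel are not involved. I'll move above the pad, gripper shut.

Emit:
{"api": "jog_arm", "payload": {
  "motion": [
    [0.6,-0.545,0,0,0],
    [0.6,-0.545,0,0,0],
    [0.6,-0.545,0,0,0],
    [0.6,-0.545,0,0,0],
    [0.6,-0.545,0,0,0],
    [0.6,-0.545,0,0,0],
    [0.6,-0.545,0,0,0],
    [0.6,-0.545,0,0,0],
    [0.6,-0.545,0,0,0],
    [0.6,-0.545,0,0,0],
    [0.6,-0.545,0,0,0],
    [0.6,-0.545,0,0,0]
  ]
}}

```text
clock: 1.35
position: [0.3149, -0.3618, 0.2312]
tool_rot: [-3.141, 0.0, 0.248]
force: [0.3, -0.1, -0.2]
grip_width: 0.0001
finger_force: 0.0
```

Emit:
{"api": "jog_arm", "payload": {
  "motion": [
    [0.6,-0.545,0,0,0],
    [0.6,-0.545,0,0,0],
    [0.6,-0.545,0,0,0],
    [0.6,-0.545,0,0,0],
    [0.6,-0.545,0,0,0],
    [0.6,-0.545,0,0,0],
    [0.6,-0.545,0,0,0],
    [0.6,-0.545,0,0,0],
    [0.6,-0.545,0,0,0],
    [0.6,-0.545,0,0,0],
    [0.6,-0.545,0,0,0],
    [0.6,-0.545,0,0,0]
  ]
}}

```text
clock: 2.55
position: [0.4762, -0.1187, 0.2312]
tool_rot: [-3.142, 0.0, 0.248]
force: [-0.6, 0.3, -0.5]
grip_width: 0.0001
finger_force: 0.0
```

Emit:
{"api": "jog_arm", "payload": {
  "motion": [
    [0,0,0,0.99,0],
    [0,0,0,0.99,0],
    [0,0,0,0.99,0],
    [0,0,0,0.99,0],
    [0,0,0,0.99,0],
    [0,0,0,0.99,0],
    [0,0,0,0.99,0],
    [0,0,0,0,0],
    [0,0,0,0,0],
    [0,0,0,0,0]
  ]
}}

```text
clock: 3.55
position: [0.4758, -0.1196, 0.2313]
tool_rot: [-3.142, 0.0, -0.305]
force: [-0.1, -0.5, -0.5]
grip_width: -0.0001
finger_force: 0.0
```

Run:
```python
from h import *
s=snap('wrist','wr1');print(s['clock'],s['position'],s['tool_rot'],s['force'],s['grip_width'])
```

```text
3.55 [ 0.47580304 -0.11955533  0.23126374] [-3.14157450e+00  9.24511841e-05 -3.04703962e-01] [-0.12197043 -0.46188049 -0.48069605] -9.606323533748521e-05
```

View pics/wr1.png

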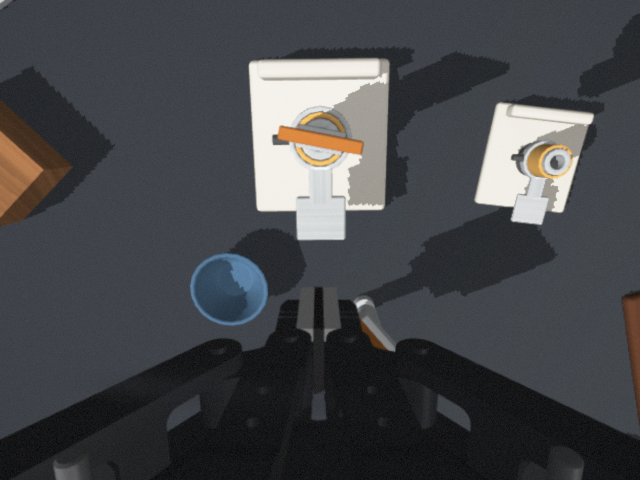

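Wrist view: foot corners are about (249,62), (389,60), (386,209), (257,211), and pad corners (297,198), (345,196), (346,239), (298,240). Tile top edge runs (279,130)-(363,147). The big tile's stand is under the hand at (365,310), off to the side.

```bash
cat >> fit0.py <<'E'
print('---')
W=lambda x,y:('wr1',(x,y))
E_+=[((-65,60,12),W(257,211)),((-65,-60,12),W(386,209)),((65,60,12),W(249,63)),((65,-60,12),W(389,61))]*2
P_+=[((-80,20),W(298,241)),((-80,-20),W(346,239)),((-44,20),W(297,198)),((-44,-20),W(345,196))]*2
o=least_squares(res,o.x,loss='soft_l1');print('easel',o.x,np.round(o.fun,1));p=o.x
print('pad',w(p,(-62,0,p[3]*1000)), 'TCP at pad height px',proj('wr1',[.4758,-.1196,p[3]]))
a=atz('wr1',(279,130),.1385);b=atz('wr1',(363,147),.1385);d=a-b;print('tile top',a,b,(a+b)/2,np.linalg.norm(d),'tile y ang',np.arctan2(d[1],d[0]))
E
python3 fit0.py | sed -n '/---/,$p'
```

```text
---
easel [ 0.53400894 -0.13796182 -0.28701411  0.05770328] [-0.  -1.8 -0.1 -1.5  1.   0.4 -0.   1.  -0.7  2.6  1.   1.5  1.7 -0.6
 -0.   2.1 -0.4  1.9 -1.2 -1.9  1.2 -2.5 -0.   2.1 -0.4  1.9 -1.2 -1.9
  1.2 -2.5  1.2 -0.2  1.2 -1.7  0.3  1.2  0.1  1.  -0.2  0.1 -0.1 -0.6
  0.1  0.6 -0.4 -0.7  1.1  0.4 -0.1 -0.6  0.1  0.6 -0.4 -0.7  1.1  0.4]
pad [ 0.47454515 -0.12041026  0.05770328] TCP at pad height px [[320.27841216 217.61115733]]
tile top [ 0.54764334 -0.11664423  0.1385    ] [ 0.52405943 -0.16015802  0.1385    ] [ 0.53585139 -0.13840113  0.1385    ] 0.04949395138163842 tile y ang 1.0741258807911516
```

Run:
```python
from h import *
for a,b in [((256,178),(405,203)),((241,163),(440,199)),((260,206),(410,236)),((246,193),(441,232))]:
    x,r=tri(('sc0',a),('si0',b)); d=x[:2]-[.4738,-.119]; c,s=np.cos(-.3),np.sin(-.3)
    print(x,r[0],'tool frame rel',d@[c,s],d@[s,-c])
```

```text
[ 0.40633158 -0.11688485  0.16119995] 0.003188320491824665 tool frame rel -0.0650801125341649 0.017917604013419953
[ 0.33674497 -0.14755747  0.15863342] 0.0007193306441980777 tool frame rel -0.12249436562031776 0.06778452477431075
[ 0.38785062 -0.11552934  0.07180547] 0.0027846126300204873 tool frame rel -0.08313623402953742 0.022084130214747772
[ 0.32329829 -0.14622542  0.06719888] 0.007282167427231639 tool frame rel -0.1357341155789564 0.07048573073473215
```

Emit:
{"api": "jog_arm", "payload": {
  "motion": [
    [-0.04,0,0.5,0,0],
    [0,0,0.5,0,0],
    [0,0,0.5,0,0],
    [0,0,0.5,0,0],
    [0,0,0.5,0,0],
    [0,0,0.5,0,0],
    [0,0,0.5,0,0],
    [0,0,0.5,0,0],
    [0,0,0.4,0,0],
    [0,0,0.4,0,0],
    [0,0,0,0,0],
    [0,0,0,0,0]
  ]
}}

```text
clock: 4.8
position: [0.4747, -0.1192, 0.0874]
tool_rot: [3.142, 0.0, -0.307]
force: [0.4, -0.5, 0.5]
grip_width: -0.0001
finger_force: 0.0
```

Emit:
{"api": "jog_arm", "payload": {
  "motion": [
    [0,0,0.1,0,0],
    [0,0,0.1,0,0],
    [0,0,0.1,0,0],
    [0,0,0.1,0,0],
    [0,0,0.1,0,0],
    [0,0,0,0,0],
    [0,0,0,0,0]
  ]
}}

```text
clock: 5.5
position: [0.4747, -0.1192, 0.0723]
tool_rot: [-3.142, 0.0, -0.307]
force: [1.1, 1.0, -0.2]
grip_width: 0.0003
finger_force: 0.0
```

Emit:
{"api": "jog_arm", "payload": {
  "motion": [
    [0,0,0.07,0,0],
    [0,0,0.07,0,0],
    [0,0,0.07,0,0],
    [0,0,0.07,0,0],
    [0,0,0,0,0],
    [0,0,0,0,0]
  ]
}}

```text
clock: 6.1
position: [0.4747, -0.1192, 0.0638]
tool_rot: [3.142, 0.0, -0.307]
force: [0.5, 1.1, -0.0]
grip_width: 0.0001
finger_force: 0.0
```

Emit:
{"api": "jog_arm", "payload": {
  "motion": [
    [0,0,0.05,0,0],
    [0,0,0.05,0,0],
    [0,0,0,0,0],
    [0,0,0,0,0]
  ]
}}

```text
clock: 6.5
position: [0.4747, -0.1192, 0.061]
tool_rot: [-3.142, -0.0, -0.307]
force: [-1.1, -0.4, 3.0]
grip_width: -0.0003
finger_force: 1.6
```

Emit:
{"api": "jog_arm", "payload": {
  "motion": [
    [0,0,0.05,0,0],
    [0,0,0.05,0,0],
    [0,0,0,0,0],
    [0,0,0,0,0]
  ]
}}

```text
clock: 6.9
position: [0.4748, -0.1192, 0.058]
tool_rot: [-3.142, -0.0, -0.307]
force: [-1.3, 0.2, 5.6]
grip_width: -0.0001
finger_force: 2.9
```

Emit:
{"api": "jog_arm", "payload": {
  "motion": [
    [0,0,0.05,0,0],
    [0,0,0.05,0,0],
    [0,0,0.05,0,0],
    [0,0,0,0,0],
    [0,0,0,0,0]
  ]
}}

```text
clock: 7.4
position: [0.4748, -0.1192, 0.0535]
tool_rot: [-3.142, -0.0, -0.307]
force: [-0.9, 0.7, 4.9]
grip_width: -0.0
finger_force: 2.5
```

Emit:
{"api": "jog_arm", "payload": {
  "motion": [
    [0,0,0.04,0,0],
    [0,0,0.03,0,0],
    [0,0,0,0,0],
    [0,0,0,0,0]
  ]
}}

```text
clock: 7.8
position: [0.4748, -0.1192, 0.0515]
tool_rot: [-3.142, -0.0, -0.307]
force: [-2.1, 0.8, 8.1]
grip_width: -0.0003
finger_force: 4.2
```

Emit:
{"api": "jog_arm", "payload": {
  "motion": [
    [0,0,0.03,0,0],
    [0,0,0,0,0],
    [0,0,0,0,0]
  ]
}}

```text
clock: 8.1
position: [0.4747, -0.1192, 0.0506]
tool_rot: [-3.142, -0.0, -0.307]
force: [-2.7, 1.0, 9.5]
grip_width: 0.0
finger_force: 4.4
```

Emit:
{"api": "jog_arm", "payload": {
  "motion": [
    [0,0,0.03,0,0],
    [0,0,0,0,0],
    [0,0,0,0,0],
    [0,0,0,0,0]
  ]
}}

```text
clock: 8.5
position: [0.4747, -0.1192, 0.0498]
tool_rot: [3.142, -0.0, -0.307]
force: [-2.8, 1.4, 10.7]
grip_width: -0.0
finger_force: 5.6
```

Emit:
{"api": "jog_arm", "payload": {
  "motion": [
    [0,0,0.02,0,0],
    [0,0,0,0,0],
    [0,0,0,0,0],
    [0,0,0,0,0]
  ]
}}

```text
clock: 8.9
position: [0.4747, -0.1191, 0.0493]
tool_rot: [3.142, -0.0, -0.307]
force: [-4.0, 0.9, 14.5]
grip_width: -0.0003
finger_force: 7.3
```

Run:
```python
from h import *
snap('side','si1')
a=cv2.imread('pics/si0.png')[185:245,325:365].astype(int);b=cv2.imread('pics/si1.png')[185:245,325:365].astype(int)
def top(im): 
    m=(im[:,:,2]>150)&(im[:,:,0]<70); return [(c,int(np.where(m[:,c])[0].min())) for c in range(14,30,2) if m[:,c].any()]
print(top(a));print(top(b))
```

```text
[(14, 17), (16, 15), (18, 14), (20, 12), (22, 11), (24, 10), (26, 9), (28, 8)]
[(14, 14), (16, 13), (18, 11), (20, 10), (22, 9), (24, 8), (26, 6), (28, 6)]
```

Stop felt (14.5 N), and the tile has risen about 2.5 px in the side view. I'll let go, rise and reorient for the tile.

Emit:
{"api": "jog_arm", "payload": {
  "motion": [
    [0,0,-0.1,0,0],
    [0,0,-0.2,0,0],
    [0,0,-0.3,0,0],
    [0,0,-0.6,0,0],
    [0,0,-0.8,0,0],
    [0,0,-0.8,0,0],
    [0,0,-0.8,0,0],
    [0,0,-0.8,0,0],
    [0,0,-0.8,0,0],
    [0,0,-0.6,0,0.8],
    [0,0,0,-0.5,0.8],
    [0,0,0,-0.96,0.8]
  ]
}}

```text
clock: 10.15
position: [0.4748, -0.1192, 0.2239]
tool_rot: [3.141, -0.001, -0.188]
force: [-0.6, -0.2, 0.1]
grip_width: 0.0433
finger_force: 0.0
```

Emit:
{"api": "jog_arm", "payload": {
  "motion": [
    [0,0,0,-0.96,0.8],
    [0,0,0,-0.96,0.8],
    [0,0,0,-0.96,0.8],
    [0,0,0,-0.96,0.8],
    [0,0,0,-0.96,0.8],
    [0,0,0,-0.96,0.8],
    [0,0,0,-0.96,0.8],
    [0,0,0,-0.96,0.8],
    [0,0,0,-0.96,0.8],
    [0,0,0,-0.96,0.8],
    [0,0,0,-0.96,0.8],
    [0,0,0,-0.96,0.8]
  ]
}}

```text
clock: 11.35
position: [0.4745, -0.1192, 0.2233]
tool_rot: [3.141, 0.0, 0.735]
force: [0.0, 0.7, 0.4]
grip_width: 0.0686
finger_force: 0.0
```

Emit:
{"api": "jog_arm", "payload": {
  "motion": [
    [0,0,0,-0.96,0.8],
    [0,0,0,-0.96,0.8],
    [0,0,0,-0.96,0.8],
    [0,0,0,-0.96,0.8],
    [-0.4,0.51,0,-0.44,0.8],
    [-0.4,0.51,0,0,0.8],
    [-0.4,0.51,0,0,0.8],
    [-0.4,0.51,0,0,0.8],
    [0,0,0,0,0.8],
    [0,0,0,0,0.8],
    [0,0,0,0,0.8]
  ]
}}

```text
clock: 12.45
position: [0.5048, -0.1901, 0.2231]
tool_rot: [-3.141, -0.0, 1.075]
force: [0.7, -0.2, 0.4]
grip_width: 0.0683
finger_force: 0.0
```

Run:
```python
from h import *
s=snap('wrist','wr2');print(s['clock'],s['position'],s['tool_rot'],s['force'],s['grip_width'],s['qpos'])
```

```text
12.45 [ 0.50478033 -0.19006337  0.22311579] [-3.14149465e+00 -8.83653420e-05  1.07494106e+00] [ 0.68888508 -0.18281187  0.4445891 ] 0.06829747588900248 [ 0.56171324  0.41985006 -0.41374961  1.8199098   0.203657    0.94369769
 -0.43608496]
```

View pics/wr2.png

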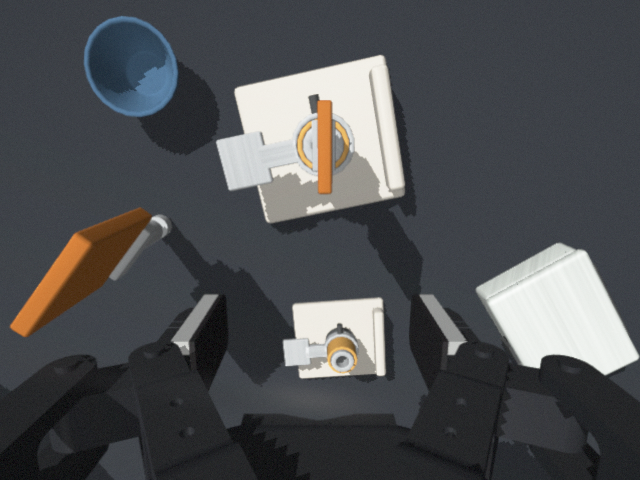

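Wrist view: the tile's top edge runs (325,101)-(325,192), parallel to the tool's x, and it's still in the socket. Bowl, big tile and tin box are clear.

Run:
```python
from h import *
m=cv2.imread('pics/wr2.png').astype(int)
m=((m[:,:,2]>150)&(m[:,:,0]<60)&(m[:,:,1]>70)&(m[:,:,1]<140))
for r in range(106,192,12):
    c=np.where(m[r,300:350])[0]+300;print(r,c.min(),c.max())
a=atz('wr2',(325.2,101),.145);b=atz('wr2',(325.2,192.5),.145);d=a-b;c=(a+b)/2
print(a,b,c,np.linalg.norm(d),np.arctan2(d[1],d[0]))
y=1.07494;e=c[:2]-[.50478,-.19006];print('tool dx,dy units',e@[np.cos(y),np.sin(y)]/.03,e@[np.sin(y),-np.cos(y)]/.03)
```

```text
106 330 330
118 330 330
130 330 330
142 330 330
154 329 330
166 320 330
178 327 330
190 320 330
[ 0.54710685 -0.116456    0.145     ] [ 0.52431152 -0.15916005  0.145     ] [ 0.53570918 -0.13780803  0.145     ] 0.04840725338569858 1.0804774839928828
tool dx,dy units 2.0224824324549933 0.0781138774441839
```

Emit:
{"api": "jog_arm", "payload": {
  "motion": [
    [0.4,0.02,0,0,0.8],
    [0.4,0.02,0,0,0.8],
    [0.4,0.02,0,0,0.8],
    [0.4,0.02,0,0,0.8],
    [0.42,0,0,0,0.8],
    [0,0,0.5,0,0.8],
    [0,0,0.6,0,0.8],
    [0,0,0.6,0,0.8],
    [0,0,0.6,0,0.8],
    [0,0,0.6,0,0.8],
    [0,0,0.5,0,0.8],
    [0,0,0.3,0,0.8]
  ]
}}

```text
clock: 13.7
position: [0.5359, -0.1379, 0.1108]
tool_rot: [-3.14, 0.0, 1.075]
force: [0.5, -0.2, -0.3]
grip_width: 0.0682
finger_force: 0.0
```

Emit:
{"api": "jog_arm", "payload": {
  "motion": [
    [0,0,0.15,0,0.6],
    [0,0,0,0,0.4],
    [0,0,0,0,0.3],
    [0,0,0,0,0.25],
    [0,0,0,0,0.2],
    [0,0,0,0,0.2]
  ],
  "newtons": 25
}}

```text
clock: 14.3
position: [0.5361, -0.1388, 0.1077]
tool_rot: [3.141, -0.0, 1.074]
force: [-0.5, -0.2, -0.7]
grip_width: 0.0171
finger_force: 0.0
```

Run:
```python
from h import *
s=snap('wrist','wr3');print(s['position'],s['force'],s['moment'],s['grip_width'])
a=cv2.imread('pics/wr3.png')[180:420,180:460];snap('side','si3');b=cv2.imread('pics/si3.png')[150:260,290:420]
cv2.imwrite('pics/crop3.png',np.hstack([cv2.resize(a,(400,343)),cv2.resize(b,(400,343),interpolation=cv2.INTER_CUBIC)]))
```

```text
[ 0.53613266 -0.1387611   0.1077179 ] [-0.45642208 -0.20340818 -0.71477184] [ 0.02111492  0.01548486 -0.00580753] 0.01706224536008139
```

View pics/crop3.png

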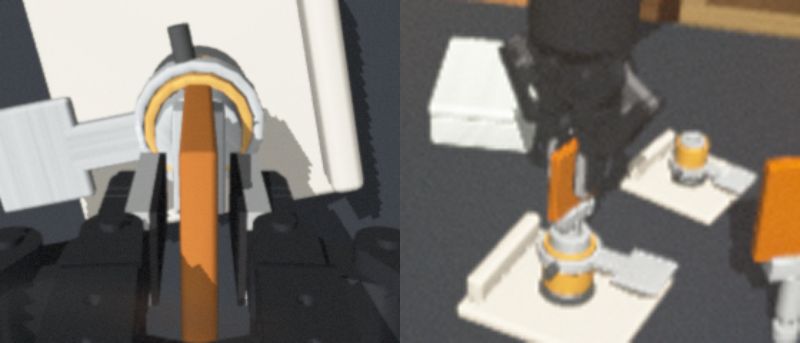

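Crop: the tile sits centred between the pads (left pad ≈165, tile 182–216, right pad ≈233). Closing.

Emit:
{"api": "jog_arm", "payload": {
  "motion": [
    [0,0,0,0,0.15],
    [0,0,0,0,0.1],
    [0,0,0,0,0.05],
    [0,0,0,0,0],
    [0,0,0,0,0],
    [0,0,0,0,0]
  ],
  "newtons": 25
}}

```text
clock: 15.0
position: [0.5359, -0.1387, 0.1074]
tool_rot: [-3.141, 0.0, 1.074]
force: [-2.4, 0.2, 2.0]
grip_width: 0.0078
finger_force: 27.9
```

Emit:
{"api": "jog_arm", "payload": {
  "motion": [
    [0,0,-0.05,0,0],
    [0,0,-0.1,0,0],
    [0,0,-0.1,0,0],
    [0,0,-0.1,0,0],
    [0,0,-0.1,0,0]
  ]
}}

```text
clock: 15.5
position: [0.5361, -0.1387, 0.1213]
tool_rot: [3.141, -0.0, 1.074]
force: [-1.1, 0.4, -1.5]
grip_width: 0.0079
finger_force: 27.4
```

Emit:
{"api": "jog_arm", "payload": {
  "motion": [
    [0,0,-0.1,0,0],
    [0,0,-0.1,0,0],
    [0,0,-0.15,0,0],
    [0,0,-0.15,0,0],
    [0,0,-0.2,0,0],
    [0,0,-0.2,0,0],
    [0,0,-0.2,0,0],
    [0,0,-0.3,0,0],
    [0,0,-0.4,0,0],
    [0,0,-0.4,0,0],
    [0,0,-0.3,0,0],
    [0,0,0,0,0]
  ]
}}

```text
clock: 16.7
position: [0.5366, -0.1388, 0.1974]
tool_rot: [3.14, -0.001, 1.074]
force: [0.6, 0.5, -2.6]
grip_width: 0.0078
finger_force: 27.4
```

Run:
```python
from h import *
s=snap('side','si4');print(s['position'],s['force'],s['moment'],s['grip_width']);snap('scene','sc4')
b=cv2.imread('pics/si4.png')[150:270,300:420];a=cv2.imread('pics/sc4.png')[180:300,200:320]
cv2.imwrite('pics/crop4.png',np.hstack([cv2.resize(x,(400,400),interpolation=cv2.INTER_CUBIC) for x in(b,a)]))
```

```text
[ 0.53661414 -0.13881632  0.19742697] [ 0.61072451  0.47289576 -2.61401303] [-0.0068108  -0.08641663 -0.04738252] 0.007750476476690574
```

View pics/crop4.png

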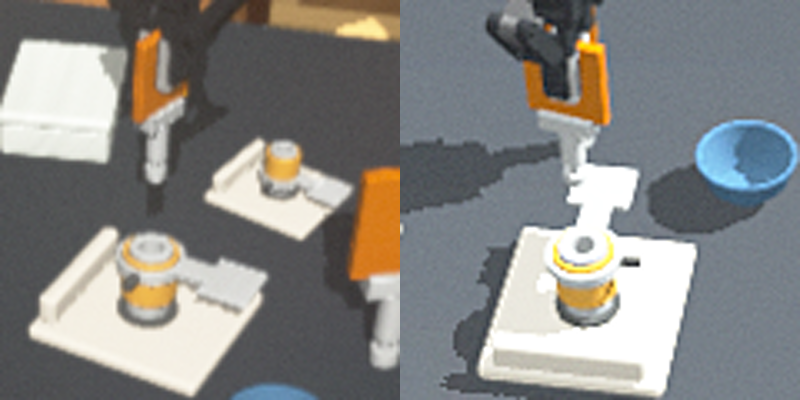

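Crop: the tile is out of the socket with the nipple hanging straight, and the sleeve is up again on the empty coupling (nipple tip at side (346,204), scene (251,233)). On to the rest.

Emit:
{"api": "jog_arm", "payload": {
  "motion": [
    [0.3,-0.1,0,0,0],
    [0.6,-0.2,0,0,0],
    [0.7,-0.26,0,0,0],
    [0.7,-0.26,0,0,0],
    [0.7,-0.26,0,0,0],
    [0.7,-0.26,0,0,0],
    [0.7,-0.26,0,0,0],
    [0.7,-0.26,0,0,0],
    [0.7,-0.26,0,0,0],
    [0.6,-0.24,0,0,0],
    [0.4,-0.1,0,0,0],
    [0,0,0,0,0]
  ]
}}

```text
clock: 18.0
position: [0.5683, 0.078, 0.1956]
tool_rot: [-3.141, -0.001, 1.077]
force: [0.0, 0.1, -1.9]
grip_width: 0.0073
finger_force: 27.4
```

Emit:
{"api": "jog_arm", "payload": {
  "motion": [
    [0,0,0,0,0],
    [0,0,0,0,0]
  ]
}}

```text
clock: 18.2
position: [0.5682, 0.0748, 0.1957]
tool_rot: [-3.142, 0.001, 1.073]
force: [0.5, 0.0, -1.6]
grip_width: 0.0075
finger_force: 27.4
```

Run:
```python
from h import *
print('tip at si4/sc4',tri(('si4',(346.3,204.1)),('sc4',(251.6,233))))
s=snap('wrist','wr5');print(s['clock'],s['position'],s['tool_rot'],s['force'],s['moment'])
snap('side','si5');snap('scene','sc5')
p5=s['position'];e=p5-np.array([.5366,-.1388,.1974])
for n in('sc5','si5'): print(n,'expected tip px',proj(n,np.array([.5361,-.138,.123])+e))
print('hole px',proj('wr5',[.604,.142,.04]))
```

```text
tip at si4/sc4 (array([ 0.53411955, -0.13970901,  0.1215656 ]), [np.float64(0.0017972646449487945), np.float64(0.0017972646449486676)])
18.2 [0.56820719 0.07476046 0.1957396 ] [-3.14152504e+00  6.21949448e-04  1.07296217e+00] [ 0.48790578  0.03832203 -1.6111828 ] [-0.06288647 -0.048127    0.00745744]
sc5 expected tip px [[358.37376001 233.93377311]]
si5 expected tip px [[310.52923053 263.57004884]]
hole px [[319.3164038  122.69903908]]
```

View pics/wr5.png

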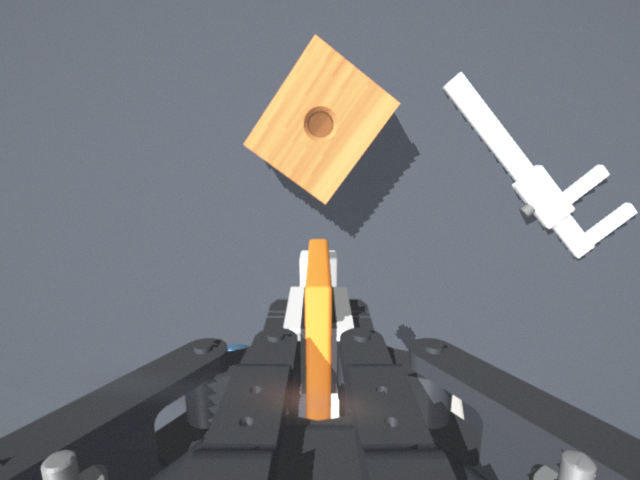

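Wrist view: the rest's hole is at (320,122), with top corners (316,35), (399,103), (325,204), (245,143). The tile is held straight.

Run:
```python
from h import *
h=atz('wr5',(320,122.5),.04)
q=[atz('wr5',c,.04) for c in [(316,35),(399,103),(325,204),(245,143)]]
print(h,np.mean(q,0),[np.linalg.norm(q[i]-q[i-1]) for i in range(4)])
y=1.073;t=h[:2]+[.001,0]-[.56821,.07476]
print('units',t@[np.cos(y),np.sin(y)]/.03,t@[np.sin(y),-np.cos(y)]/.03)
```

```text
[0.60450091 0.1418846  0.04      ] [0.60458615 0.14073477 0.04      ] [np.float64(0.08842438935988037), np.float64(0.07364422198232635), np.float64(0.08974360539934145), np.float64(0.07424634540416854)]
units 2.559473595066028 0.0237936865477723
```

Emit:
{"api": "jog_arm", "payload": {
  "motion": [
    [0.3,0.02,0,0,0],
    [0.5,0,0,0,0],
    [0.6,0,0,0,0],
    [0.6,0,0,0,0],
    [0.4,0,0,0,0],
    [0.15,0,0,0,0],
    [0,0,0.4,0,0],
    [0,0,0.6,0,0],
    [0,0,0.6,0,0],
    [0,0,0.5,0,0],
    [0,0,0.2,0,0],
    [0,0,0,0,0]
  ]
}}

```text
clock: 19.55
position: [0.6049, 0.1424, 0.126]
tool_rot: [-3.141, 0.001, 1.074]
force: [0.4, -0.3, -0.2]
grip_width: 0.0076
finger_force: 27.3
```

Run:
```python
from h import *
s=snap('side','si6');snap('scene','sc6');print(s['position'],s['force'])
a=cv2.imread('pics/si6.png')[220:340,230:350];b=cv2.imread('pics/sc6.png')[190:310,330:450]
cv2.imwrite('pics/crop6.png',np.hstack([cv2.resize(x,(400,400),interpolation=cv2.INTER_CUBIC) for x in(a,b)]))
```

```text
[0.60486455 0.14241066 0.12600994] [ 0.40212352 -0.32107249 -0.18397484]
```

View pics/crop6.png

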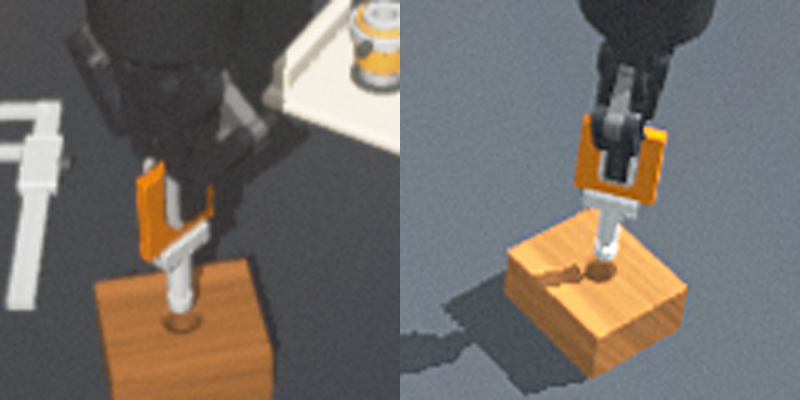

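Both views show the nipple tip over the hole (side tip (180,308), hole (182,321); scene tip (605,258), hole (600,270) in the crop), within 1–2 mm. Lowering gently.

Emit:
{"api": "jog_arm", "payload": {
  "motion": [
    [0,0,0.13,0,0],
    [0,0,0.13,0,0],
    [0,0,0.13,0,0],
    [0,0,0.13,0,0],
    [0,0,0,0,0]
  ]
}}

```text
clock: 20.15
position: [0.605, 0.1426, 0.1107]
tool_rot: [-3.141, 0.001, 1.074]
force: [0.1, -0.6, -1.5]
grip_width: 0.0078
finger_force: 27.4
```

Emit:
{"api": "jog_arm", "payload": {
  "motion": [
    [0,0,0.13,0,0],
    [0,0,0.13,0,0],
    [0,0,0.13,0,0],
    [0,0,0.13,0,0],
    [0,0,0,0,0],
    [0,0,0,0,0]
  ]
}}

```text
clock: 20.75
position: [0.6051, 0.1427, 0.0955]
tool_rot: [-3.141, 0.0, 1.074]
force: [-0.6, -2.7, -2.0]
grip_width: 0.0077
finger_force: 27.2
```

Emit:
{"api": "jog_arm", "payload": {
  "motion": [
    [0,0,0.1,0,0],
    [0,0,0.1,0,0],
    [0,0,0.1,0,0],
    [0,0,0,0,0],
    [0,0,0,0,0]
  ]
}}

```text
clock: 21.25
position: [0.6051, 0.1427, 0.0865]
tool_rot: [-3.141, 0.0, 1.074]
force: [-0.2, -3.1, -3.0]
grip_width: 0.0075
finger_force: 27.2
```

Emit:
{"api": "jog_arm", "payload": {
  "motion": [
    [0,0,0.04,0,0],
    [0,0,0.04,0,0],
    [0,0,0,0,0],
    [0,0,0,0,0]
  ]
}}

```text
clock: 21.65
position: [0.6053, 0.1427, 0.0843]
tool_rot: [3.142, 0.0, 1.074]
force: [0.5, -2.9, -2.4]
grip_width: 0.0076
finger_force: 27.1
```

Emit:
{"api": "jog_arm", "payload": {
  "motion": [
    [-0.03,0.015,0.03,0,0],
    [0,0,0.03,0,0],
    [0,0,0,0,0],
    [0,0,0,0,0]
  ]
}}

```text
clock: 22.05
position: [0.6052, 0.1421, 0.0825]
tool_rot: [-3.141, -0.0, 1.074]
force: [-0.2, 0.3, -1.4]
grip_width: 0.0079
finger_force: 27.4
```

Emit:
{"api": "jog_arm", "payload": {
  "motion": [
    [0,0,0.03,0,0],
    [0,0,0,0,0],
    [0,0,0,0,0]
  ]
}}

```text
clock: 22.35
position: [0.6055, 0.1422, 0.0823]
tool_rot: [3.141, -0.001, 1.074]
force: [-2.2, -0.8, 10.0]
grip_width: 0.008
finger_force: 29.1
```

Bottom contact (10 N) came at the predicted height. Relieve, open, withdraw.

Emit:
{"api": "jog_arm", "payload": {
  "motion": [
    [0,0,-0.02,0,0],
    [0,0,0,0,0.1],
    [0,0,0,0,0.2],
    [0,0,0,0,0.4],
    [0,0,0,0,0.6],
    [0,0,0,0,0.6],
    [0,0,0,0,0.6],
    [0,0,0,0,0.6]
  ]
}}

```text
clock: 23.15
position: [0.6052, 0.1418, 0.0822]
tool_rot: [-3.142, 0.0, 1.074]
force: [-0.3, 0.3, -1.4]
grip_width: 0.0516
finger_force: 0.0
```

Emit:
{"api": "jog_arm", "payload": {
  "motion": [
    [0,0,-0.2,0,0.6],
    [0,0,-0.4,0,0.6],
    [0,0,-0.7,0,0.6],
    [0,0,-0.7,0,0.6],
    [0,0,-0.7,0,0.6],
    [0,0,-0.7,0,0.6],
    [0,0,-0.7,0,0.6],
    [0,0,-0.7,0,0.6],
    [-0.8,0,0,0,0.6],
    [-0.8,0,0,0,0.6],
    [-0.8,0,0,0,0.6],
    [0,0,0,0,0.6]
  ]
}}

```text
clock: 24.35
position: [0.5702, 0.0755, 0.2274]
tool_rot: [3.14, 0.001, 1.071]
force: [1.0, -0.8, 0.5]
grip_width: 0.0513
finger_force: 0.0
```

Run:
```python
from h import *
s=snap('side','si7');snap('scene','sc7');print(s['clock'],s['position'],s['force'],s['grip_width'])
a=cv2.imread('pics/si7.png')[180:345,200:400];b=cv2.imread('pics/sc7.png')[180:345,220:420]
cv2.imwrite('pics/crop7.png',np.hstack([cv2.resize(x,(400,330),interpolation=cv2.INTER_CUBIC) for x in(a,b)]))
```

```text
24.35 [0.57020558 0.07546426 0.22739675] [ 1.04752467 -0.75402939  0.48895523] 0.051254937191703986
```

View pics/crop7.png

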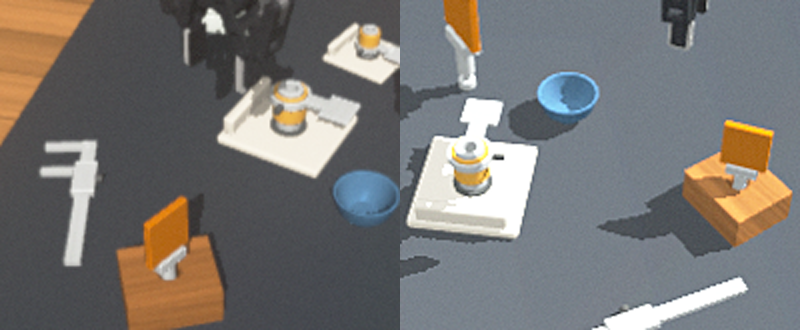

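The tile stands in the rest with its clip just above the wood, the coupling is empty with the sleeve up, and the bystanders are in place. Handing in.

```bash
python3 -c "
from workcell import bot;print(bot.job_done())"
```

```text
the job is handed in; nothing more can be done
None
```

The amber tile came out of the coupling and now stands released in the wooden rest, and the pictures show the sleeve back up and the bystanders unmoved; the job is handed in, but no verdict was returned.

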